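# Load a sample stack into the measuring nest

## Task

Load the sample into the measuring nest on the granite plate, one part at a time: first the square housing, then the square spacer frame on top of it, then the round cover with its hub up, each flat and fully down between the four corner guides. Set the parts down rather than dropping them, let go of everything, and leave the dial indicator stand, the setting ring and the try square where they are.

Things in the scene. Friction and masses are not known exactly. Their poses are not given: they have to be found in the camera images.
- pocket (a point): centre of the nest's pocket floor, 12 mm above the granite (z up, x, y along the pocket's sides). Fixed nest: base 110 x 110 x 12 mm with four steel L-shaped corner guides, 6 mm thick, round a 65 x 65 mm pocket. Guides reach 9 mm along each side, so the middle 47 mm of every side is open for fingers; straight to 44 mm above the floor, then flared 4 mm outwards up to 54 mm.
- housing: the housing: loose aluminium block 60 x 60 mm, 28 mm tall, with a 30 mm round bore through its middle, about 0.22 kg. Origin: centre of its underside; z up, x and y along its sides. Any quarter turn is as good as another.
- spacer: the spacer: loose flat square steel frame 60 x 60 mm, 12 mm thick, with a 34 x 34 mm window (sides 13 mm wide), about 0.2 kg. Origin: centre of its underside (in the window); z up, x and y along its sides. Any quarter turn will do.
- cover: the cover: loose round aluminium disc 60 mm in diameter and 10 mm thick with a plain round hub 26 mm in diameter rising 24 mm from its middle (34 mm tall in all), about 0.11 kg. Origin: centre of its underside; z along the hub, up at the start. Its yaw does not matter.
- indicator: bystander: dial indicator on a stand, grey foot 60 x 50 x 45 mm, post 165 mm high, a black dial of 40 mm at 140 mm height, 65 mm from the post towards its own -y. Origin: centre of the foot's underside.
- setting_ring: bystander: dark steel setting ring lying flat, 52 mm outer and 28 mm inner diameter, 20 mm high. Origin: centre of its underside.
- square: bystander: try square, dark steel foot 16 x 100 x 20 mm (long along its y), with an upright steel blade 4 x 22 mm up to 120 mm high, 39 mm from the middle towards +y. Origin: centre of the foot's underside.
There are look-alikes about, which are no part of the job. Leave any blue or green look-alike of the spacer alone.

How it is judged:
By the outcome, as a careful person would: the job done as asked, in the order asked, and still so for the second after the job is handed in, with the robot touching nothing.
It also fails if it takes over 59 s, if anything falls off the work surface, if the arm or the gripper's body presses on something with over 40 N, if the wrist force passes 120 N, or if a joint passes its speed limit or range.

## Robot

A 7-joint arm with a two-finger parallel gripper is mounted at the origin on the work surface. World frame = base frame: x ahead of the robot, y to its left, z up, the work surface at z = 0. Lengths are in m, angles in rad, forces in N, time in s.
With the tool pointing down it reaches from about 0.4 to 0.85 m from the base axis. Payload 6.9 kg.
Tool frame: the origin (TCP) lies midway between the tips of the shut fingers; the grasp point (between the pads) lies 19 mm behind it (env.grasp_offset is the distance from the TCP to the grasp point, in m); z points along the fingers, y is the line along which they close (so a half turn about z gives the same grasp; the last joint's range is limited). The gripper opens to 85 mm and grips with 20 to 120 N. Pads are 22 mm wide; open, the fingers measure 114 mm over their backs; the gripper's body (76 mm by 85 mm) begins 54 mm behind the grasp point. The pads swing forward as they close: fully open they stand 13 mm farther back than shut.
Start: joints at [1.323, 0.507, -0.238, 1.5, 0.126, 1.149, -0.155], TCP at [0.217, -0.586, 0.231] pointing down, gripper open.
Joint ranges: [-3.08, 3.08], [-0.24, 2.05], [-1.43, 1.35], [0, 2.5], [-1.52, 4.66], [0.17, 1.96], [-2.89, 2.89]. Speed limits (rad/s): [2.39, 2.39, 3.14, 3.14, 3.14, 3.14, 3.14].

## Interface

Orientations are given as a unit quaternion [w, x, y, z].
In Python, from rig import env, viewer gives the robot as it stands.
- The arm moves only by the tool servo_tool, never from a script. Its argument "series" is a list of rows, each a list of 7 numbers: the shift along the tool's x, y, z in cm, then the turn, a rotation vector about the tool's x, y, z in rad, then the opening, from 0 (shut) to 1 (fully open). A call has exactly 5 rows; each row is the pose to reach, as a shift and turn from the pose commanded when the call began, along the tool's axes at that moment; what a row does not reach only later rows make up. A row lasts 1/12 s, in which the tool goes at most 41.7 mm and 7.16 degrees, less where a joint would pass 70% of its speed; a pose out of reach is approached as far as the arm can. A call with a gripper value outside its range is refused whole. The fingers move at their own pace and stop on an object; "squeeze" is the grip in N (left out, the last holds). Time passes only in rows, so rows that repeat a pose let the fingers close, or fill a call up. It gives the time, the measured TCP pose, the force, the opening and the grip force at its end, in the units of the state.
- env.get_obs(): the state, without advancing time (a new reading comes with each control period).
- viewer.get_image(name): name is "side" or "top" or "wrist"; returns the picture (480x640x3 uint8, red, green, blue); there is no depth.
- viewer.camera_model(name): a dict with "fx", "fy", "cx", "cy" (pixels), "dist_coeffs" ([k1, k2, p1, p2, k3] as OpenCV has them; the pictures are not rectified), "rvec" (rotation vector, rad) and "tvec" (3), from world to camera coordinates, as OpenCV has them. Camera axes: x right, y down, z forward; pixel columns grow to the right and rows downward; lengths in m; the calibration is good to about 2 mm. A picture is of the moment at which its call begins: read the wrist's pose just before it. camera_model takes no time and is no camera call; for the wrist camera it gives the pose at the moment of the call.
- env.close_job(): hands the job in; it is judged then, once.
The state is a dict: "time": time; "joint_pos": joint angles; "joint_vel": joint speeds; "effort": joint torques, N m; "position": TCP position; "eef_rot": TCP orientation; "ft_force": force on the tool from outside, world axes, zero at the start; "moment": the same for the moment, N m; "finger_gap": finger opening in m; "grip_force": force on a finger pad.
Only numpy, scipy, OpenCV 4.12 (cv2) and the standard library are available. Lean on these libraries where they do the work, as an engineer would, in place of code of your own. Each camera call takes 0.05 s, during which the arm holds its last target. There are 200 camera calls.

## Working session

There is one attempt and no reset: what is moved stays moved. The work goes in short steps, Python scripts to look and compute and a tool call to move; the robot and the scene stay as the last step left them, time stands still between calls to the robot, and variables do not carry over. Pictures are saved under pics/ and viewed, at most 11 in all, crops included, and the job is handed in when it is done.

Besides the shell and the picture viewer there is one more tool, called after "Emit:" by a JSON object that holds its "api" and its "payload", one argument or row to a line. servo_tool: Moves the arm, as the interface text tells. Its arguments: {"type":"object","properties":{"series":{"type":"array"},"squeeze":{"type":"number"}},"required":["series"]}

```bash
mkdir -p pics; cat > h.py <<'E'
import numpy as np,cv2
from rig import env,viewer
from scipy.spatial.transform import Rotation as R
def cam(n):
    m=viewer.camera_model(n);K=np.array([[m['fx'],0,m['cx']],[0,m['fy'],m['cy']],[0,0,1.]])
    return K,np.array(m['dist_coeffs'],float),np.array(m['rvec'],float).ravel(),np.array(m['tvec'],float).ravel()
def ray(n,px,z,c=None):
    K,d,r,t=c or cam(n);Rm=cv2.Rodrigues(r)[0]
    p=cv2.undistortPoints(np.array(px,float).reshape(-1,1,2),K,d).reshape(-1,2)
    D=np.c_[p,np.ones(len(p))]@Rm;o=-Rm.T@t
    return o+D*((z-o[2])/D[:,2])[:,None]
def proj(n,P,c=None):
    K,d,r,t=c or cam(n);return cv2.projectPoints(np.array(P,float).reshape(-1,1,3),r,t,K,d)[0].reshape(-1,2)
def rot():
    o=env.get_obs();q=np.array(o['eef_rot']);return R.from_quat(q[[1,2,3,0]]),np.array(o['position']),o
def shot(n,f):
    im=viewer.get_image(n);cv2.imwrite('pics/'+f+'.png',im[:,:,::-1]);return im
E
python3 - <<'E'
from h import *
r,p,o=rot();print(o,r.as_matrix().round(3),env.grasp_offset)
a=shot('top','top0');b=shot('side','side0')
for n in('top','side'):print(n,cam(n))
E
```

```text
{'time': 0.0, 'joint_pos': array([ 1.32248968,  0.50832865, -0.23751748,  1.50113072,  0.12570383,
        1.14889619, -0.15480597]), 'joint_vel': array([ 0.00107022, -0.00040516,  0.00020299,  0.00054217, -0.00113636,
       -0.00242988,  0.00074882]), 'effort': array([ 1.28144227e-03, -6.20599365e+01, -2.18599230e+00, -2.49657619e+01,
        1.27908078e-02,  1.21690723e-02,  2.13591636e-05]), 'position': array([ 0.21629301, -0.58584724,  0.23043585]), 'eef_rot': array([-8.69095775e-04,  9.84392432e-01,  1.75985093e-01, -1.76129807e-04]), 'ft_force': array([-0.59189857, -0.27465281,  0.13874038]), 'moment': array([-0.0401499 , -0.01274743,  0.00181296]), 'grip_force': 0.0, 'finger_gap': 0.08545819876784753} [[ 0.938  0.346 -0.001]
 [ 0.346 -0.938  0.002]
 [-0.    -0.002 -1.   ]] 0.0187
top (array([[483.66779286,   0.        , 324.27094628],
       [  0.        , 483.66779286, 239.04586587],
       [  0.        ,   0.        ,   1.        ]]), array([-0.05705819,  0.        ,  0.        ,  0.        ,  0.        ]), array([ 2.12452416, -2.10753667,  0.13874576]), array([0.04094922, 0.56435563, 0.80980151]))
side (array([[449.29551867,   0.        , 321.63655609],
       [  0.        , 449.29551867, 232.7198044 ],
       [  0.        ,   0.        ,   1.        ]]), array([-0.09685062,  0.        ,  0.        ,  0.        ,  0.        ]), array([ 0.59417864, -2.6066409 ,  1.24338249]), array([0.53062703, 0.17116022, 0.75920556]))
```

View pics/top0.png

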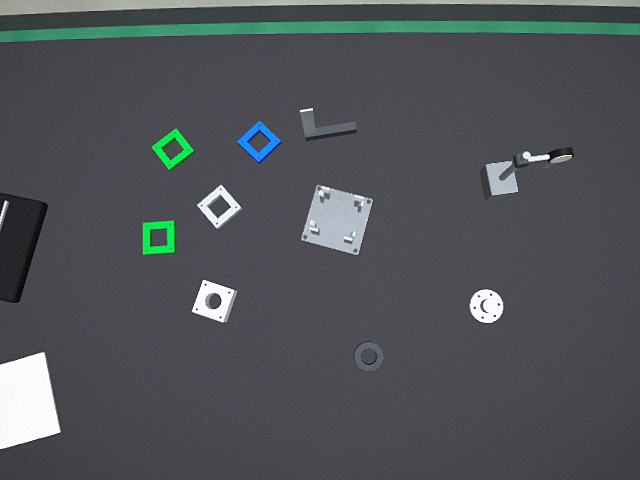

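View pics/side0.png

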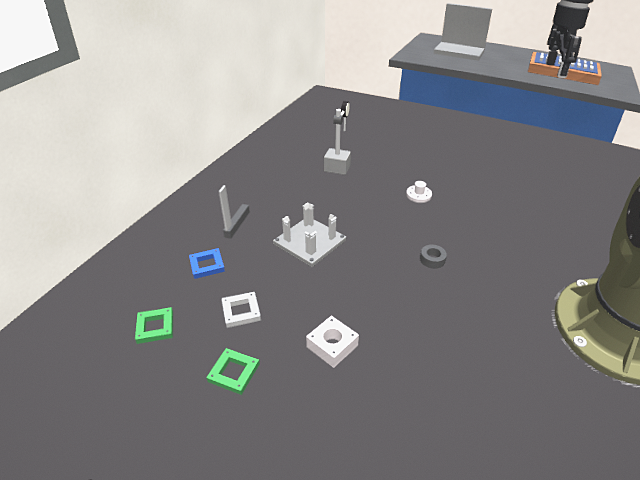

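Top view: housing at about (214,300), white spacer at (219,206), cover at (487,306), nest at (338,219), ring at (369,356). Green and blue frames are look-alikes at (172,149), (158,238) and (259,142). The side view agrees.

```bash
python3 - <<'E'
from h import *
im=cv2.imread('pics/top0.png');g=im.min(2);c=cam('top')
def blob(seed,th,z,win=55):
    m=np.zeros_like(g);x,y=seed;m[y-win:y+win,x-win:x+win]=(g[y-win:y+win,x-win:x+win]>th)
    cs=max(cv2.findContours(m,0,1)[0],key=cv2.contourArea)
    P=ray('top',cs.reshape(-1,2),z,c)[:,:2]
    (a,b),s,an=cv2.minAreaRect((P*1000).astype(np.float32));print(seed,th,round(a,1),round(b,1),np.round(s,1),round(an,1))
for th in(150,200):
    blob((219,206),th,.012,33)
    blob((214,300),th,.028,33)
    blob((487,306),th,.010,30)
for th in (100,120,):blob((338,219),th,.012)
print(g[219,338],g[300,230],g[206,205], -cv2.Rodrigues(c[2])[0].T@c[3])
E
```

```text
(219, 206) 150 632.9 248.1 [61.5 60.5] 42.1
(214, 300) 150 453.5 243.9 [66.7 61. ] 72.4
(487, 306) 150 450.4 -246.4 [57.8 59.5] 88.0
(219, 206) 200 632.9 248.2 [59.4 60. ] 42.1
(214, 300) 200 454.5 246.2 [60.6 60.4] 72.8
(487, 306) 200 449.6 -246.5 [57.3 58.2] 0.3
(338, 219) 100 608.4 24.4 [111.1 111.5] 75.0
(338, 219) 120 608.2 24.0 [109.8 110.9] 75.0
178 237 236 [0.42018206 0.01265926 0.89400189]
```

```bash
cat >> h.py <<'E'
def legs(*W,start=None):
    # waypoints x,y,z(mm), yaw(deg): prints per-call shift (cm, tool axes) and rotvec
    if start is None:
        r,p,o=rot()
    else:
        p=np.array(start[:3])/1e3;r=R.from_euler('z',start[3],degrees=True)*R.from_euler('x',180,degrees=True)
    for w in W:
        p2=np.array(w[:3])/1e3;r2=R.from_euler('z',w[3],degrees=True)*R.from_euler('x',180,degrees=True)
        print(w,'shift',(r.inv().apply(p2-p)*100).round(2),'rot',(r.inv()*r2).as_rotvec().round(3),'n=%.1f rows'%(np.linalg.norm(p2-p)/.0417));p,r=p2,r2
E
python3 -c "
from h import *
legs((330,-420,230,0),(450,-246,230,-15),(530,-110,230,-15),(608,24,230,-15))"
```

```text
(330, -420, 230, 0) shift [ 16.41 -11.62   0.07] rot [-0.002  0.     0.354] n=4.8 rows
(450, -246, 230, -15) shift [ 12.  -17.4  -0. ] rot [ 0.    -0.     0.262] n=5.1 rows
(530, -110, 230, -15) shift [  4.21 -15.21  -0.  ] rot [0. 0. 0.] n=3.8 rows
(608, 24, 230, -15) shift [  4.07 -14.96  -0.  ] rot [0. 0. 0.] n=3.7 rows
```

Emit:
{"api": "servo_tool", "payload": {
  "series": [
    [3.3,-2.3,0,0,0,0.07,1],
    [6.6,-4.6,0,0,0,0.14,1],
    [9.9,-7.0,0,0,0,0.21,1],
    [13.1,-9.3,0,0,0,0.28,1],
    [16.4,-11.6,0.1,0,0,0.354,1]
  ],
  "squeeze": 50
}}

```text
time: 0.52
position: [0.3306, -0.419, 0.2301]
eef_rot: [-0.0, 1.0, -0.002, -0.0]
ft_force: [1.7, -0.6, 0.4]
finger_gap: 0.0856
grip_force: 0.0
```

Emit:
{"api": "servo_tool", "payload": {
  "series": [
    [2.4,-3.5,0,0,0,0.05,1],
    [4.8,-7.0,0,0,0,0.1,1],
    [7.2,-10.4,0,0,0,0.16,1],
    [9.6,-13.9,0,0,0,0.21,1],
    [12.0,-17.4,0,0,0,0.262,1]
  ]
}}

```text
time: 0.93
position: [0.4491, -0.2473, 0.2302]
eef_rot: [-0.0, 0.991, -0.132, -0.0]
ft_force: [0.8, 0.2, 0.9]
finger_gap: 0.0856
grip_force: 0.0
```

```bash
python3 - <<'E'
from h import *
c=cam('wrist');r,p,o=rot();im=shot('wrist','w1');print(p,r.as_euler('xyz',degrees=True),o['time'],-cv2.Rodrigues(c[2])[0].T@c[3],c[0][0,0])
np.save('c1.npy',np.array(c,dtype=object),allow_pickle=True)
legs((608,24,230,-15))
print(proj('wrist',[[.45,-.2465,.01]],c))
E
```

```text
[ 0.4490623  -0.2472989   0.23016909] [-1.79999134e+02  2.06186317e-02 -1.51779164e+01] 0.9333 [ 0.51421664 -0.26529675  0.373238  ] 423.4561051129412
(608, 24, 230, -15) shift [  8.1  -29.22   0.24] rot [-0.006 -0.002  0.003] n=7.3 rows
[[323.4246251  206.19739825]]
```

View pics/w1.png

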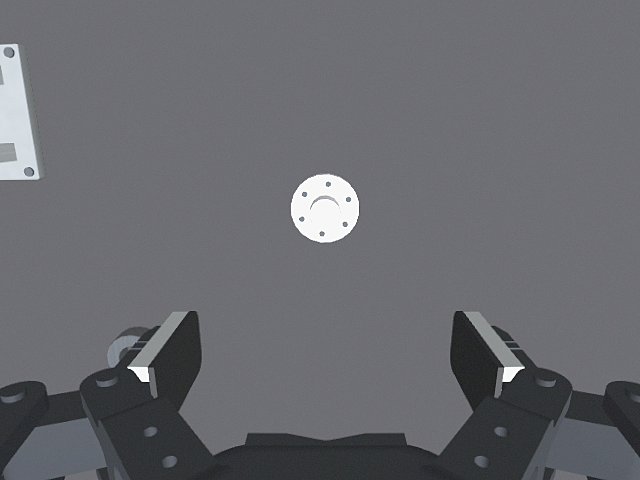

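Cover seen at about (325,208), within 2 px of prediction; pads visible at the bottom. On to the nest.

Emit:
{"api": "servo_tool", "payload": {
  "series": [
    [0.9,-3.1,0,0,0,0,1],
    [1.8,-6.2,0,0,0,0,1],
    [2.6,-9.4,0,0,0,0,1],
    [3.5,-12.6,0,0,0,0,1],
    [4.4,-15.9,0.1,0,0,0,1]
  ]
}}

```text
time: 1.4
position: [0.5325, -0.106, 0.2292]
eef_rot: [0.0, 0.991, -0.131, -0.0]
ft_force: [0.0, -0.2, -0.2]
finger_gap: 0.0856
grip_force: 0.0
```

Emit:
{"api": "servo_tool", "payload": {
  "series": [
    [0.9,-3.3,0,0,0,0,1],
    [1.8,-6.6,0,0,0,0,1],
    [2.8,-9.9,0,0,0,0,1],
    [3.7,-13.3,0,0,0,0,1],
    [3.7,-13.3,0.1,0,0,0,1]
  ]
}}

```text
time: 1.82
position: [0.6046, 0.0204, 0.2278]
eef_rot: [-0.003, 0.992, -0.126, 0.0]
ft_force: [-0.6, 0.8, -0.4]
finger_gap: 0.0855
grip_force: 0.0
```

```bash
python3 - <<'E'
from h import *
c=cam('wrist');r,p,o=rot();im=shot('wrist','w2');print(p,r.as_euler('xyz',degrees=True),o['time'])
np.save('c2.npy',np.array(c,dtype=object),allow_pickle=True)
# cover from w1
c1=tuple(np.load('c1.npy',allow_pickle=True));g=cv2.imread('pics/w1.png').min(2)
m=np.zeros_like(g);m[150:270,260:390]=g[150:270,260:390]>170
k=max(cv2.findContours(m,0,1)[0],key=cv2.contourArea);e=cv2.fitEllipse(k);print(e,ray('wrist',[e[0]],.010,c1))
g=im.min(2);m=(g>150).astype(np.uint8);m[300:]=0
k=max(cv2.findContours(m,0,1)[0],key=cv2.contourArea);P=ray('wrist',k.reshape(-1,2),.012,c)[:,:2]*1000;print('nest',cv2.minAreaRect(P.astype(np.float32)))
legs((454,246,230,-17))
E
```

```text
[0.60457757 0.02042623 0.22781176] [-1.79674485e+02  1.83198806e-02 -1.44922402e+01] 1.8167
((324.59161376953125, 207.89547729492188), (67.38372802734375, 67.56587219238281), 68.38106536865234) [[ 0.44828994 -0.24708574  0.01      ]]
nest ((603.6106567382812, 24.236209869384766), (109.29888916015625, 114.04048156738281), 74.99931335449219)
(454, 246, 230, -17) shift [-20.23 -18.43  -0.19] rot [-0.002  0.001  0.041] n=6.6 rows
```

View pics/w2.png

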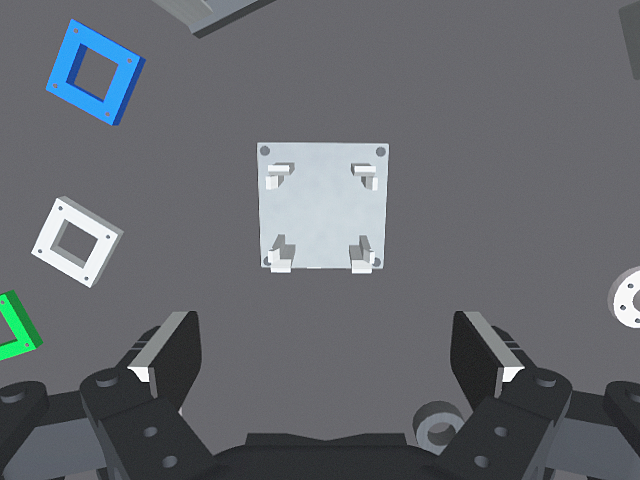

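Nest base corners at about (258,143), (389,144), (386,268), (261,268); lower guides overhang the near edge, biasing the rectangle. Spacer at (77,242). Go to the housing.

Emit:
{"api": "servo_tool", "payload": {
  "series": [
    [-2.9,-2.7,0,0,0,0.01,1],
    [-5.8,-5.3,0,0,0,0.02,1],
    [-8.7,-7.9,0,0,0,0.03,1],
    [-11.6,-10.5,0,0,0,0.04,1],
    [-14.4,-13.1,0,0,0,0.045,1]
  ]
}}

```text
time: 2.28
position: [0.4959, 0.1754, 0.2281]
eef_rot: [0.0, 0.988, -0.154, -0.0]
ft_force: [1.2, -0.3, 0.6]
finger_gap: 0.0853
grip_force: 0.0
```

```bash
python3 - <<'E'
from h import *
c=cam('wrist');r,p,o=rot();im=shot('wrist','w3');print(p,r.as_euler('xyz',degrees=True),o['time'])
c2=tuple(np.load('c2.npy',allow_pickle=True));g=cv2.imread('pics/w2.png').min(2)
# nest edges, scan lines
def edge(line):
    d=np.diff(line.astype(int));i=np.abs(d).argmax();return i+.5
up=[edge(g[125:160,x])+125 for x in range(300,345,5)];lo=[edge(g[255:285,x])+255 for x in range(300,345,5)]
le=[edge(g[y,245:264])+245 for y in range(195,230,5)];ri=[edge(g[y,380:405])+380 for y in range(195,230,5)]
print(up,lo,le,ri)
u,l=np.median(up),np.median(lo);a,b=np.median(le),np.median(ri)
P=ray('wrist',[[322,u],[322,l],[a,212],[b,212]],.012,c2)*1000;print(P.round(1));m=R.from_euler('z',-15,degrees=True)
Q=m.inv().apply(P);ctr=[(Q[0,0]+Q[1,0])/2,(Q[2,1]+Q[3,1])/2,12];print('nest',m.apply(ctr),Q.round(1))
m=np.zeros_like(g);m[180:300,20:140]=g[180:300,20:140]>200
k=max(cv2.findContours(m,0,1)[0],key=cv2.contourArea);print('spacer',cv2.minAreaRect((ray('wrist',k.reshape(-1,2),.012,c2)[:,:2]*1000).astype(np.float32)))
print('housing proj',proj('wrist',[[.4545,.246,.028]],c))
legs((454,246,150,-17))
E
```

```text
[0.49586426 0.17543749 0.22811651] [ 1.79947280e+02  1.35019362e-02 -1.77099202e+01] 2.2833
[np.float64(141.5), np.float64(141.5), np.float64(142.5), np.float64(142.5), np.float64(142.5), np.float64(142.5), np.float64(142.5), np.float64(142.5), np.float64(142.5)] [np.float64(267.5), np.float64(267.5), np.float64(267.5), np.float64(267.5), np.float64(267.5), np.float64(267.5), np.float64(267.5), np.float64(267.5), np.float64(267.5)] [np.float64(258.5), np.float64(258.5), np.float64(258.5), np.float64(258.5), np.float64(258.5), np.float64(259.5), np.float64(259.5)] [np.float64(386.5), np.float64(385.5), np.float64(385.5), np.float64(385.5), np.float64(385.5), np.float64(385.5), np.float64(384.5)]
[[658.5   9.9  12. ]
 [553.2  37.4  12. ]
 [615.7  77.7  12. ]
 [588.4 -28.3  12. ]]
nest [605.87208625  23.68167357  12.        ] [[633.5 180.   12. ]
 [524.7 179.3  12. ]
 [574.6 234.5  12. ]
 [575.6 124.9  12. ]]
spacer ((630.1459350585938, 247.36865234375), (60.36631393432617, 60.46291732788086), 42.07845687866211)
housing proj [[261.06950631 280.99415383]]
(454, 246, 150, -17) shift [-5.35 -4.81  7.89] rot [-0.003  0.004 -0.003] n=2.6 rows
```

View pics/w3.png

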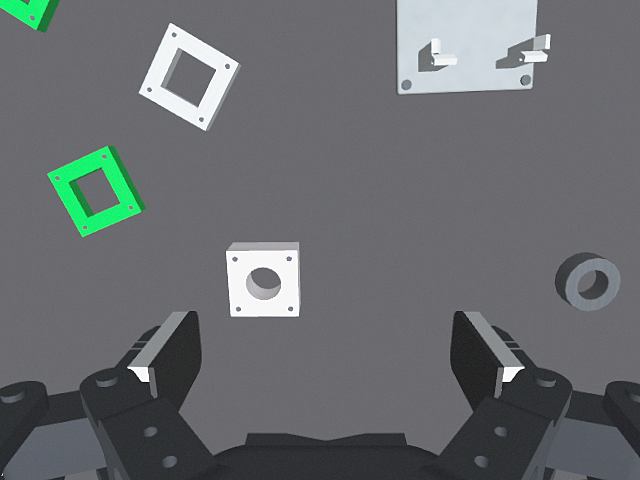

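Housing top face spans about (228..299, 251..317), bore at (263,284); spacer at (190,77).

```bash
python3 - <<'E'
from h import *
c=cam('wrist');g=cv2.imread('pics/w3.png').min(2)
print(g[240:256,262],g[310:322,262])
for th in (190,225):
  m=np.zeros_like(g);m[225:330,210:312]=g[225:330,210:312]>th
  k=max(cv2.findContours(m,0,1)[0],key=cv2.contourArea);print('housing',cv2.minAreaRect((ray('wrist',k.reshape(-1,2),.028,c)[:,:2]*1000).astype(np.float32)))
  m=np.zeros_like(g);m[10:140,120:250]=g[10:140,120:250]>th
  k=max(cv2.findContours(m,0,1)[0],key=cv2.contourArea);print('spacer',cv2.minAreaRect((ray('wrist',k.reshape(-1,2),.012,c)[:,:2]*1000).astype(np.float32)))
E
```

```text
[102  97 158 174 167 167 166 166 163 158 194 255 249 247 247 247] [247 247 247 247 250 255 169  89 104 105 105 104]
housing ((445.47637939453125, 254.79473876953125), (60.91229248046875, 61.13545227050781), 73.00442504882812)
spacer ((624.3221435546875, 258.3260498046875), (60.6667594909668, 60.36865234375), 42.63430404663086)
housing ((445.8390197753906, 254.67620849609375), (60.47502517700195, 60.12618637084961), 73.15885925292969)
spacer ((624.349853515625, 258.3260498046875), (60.058250427246094, 60.20033645629883), 42.417083740234375)
```

```bash
python3 - <<'E'
from h import *
c=cam('wrist');r,p,o=rot();im=shot('wrist','w4');print(p,o['time'],rot()[1],np.abs(o['joint_vel']).max());g=im.min(2)
def rect(box,z):
  x0,y0,x1,y1=box;m=np.zeros_like(g);m[y0:y1,x0:x1]=g[y0:y1,x0:x1]>225
  k=max(cv2.findContours(m,0,1)[0],key=cv2.contourArea);print(cv2.boundingRect(k),cv2.minAreaRect((ray('wrist',k.reshape(-1,2),z,c)[:,:2]*1000).astype(np.float32)))
rect((180,200,340,318),.028);rect((100,0,300,150),.012)
legs((454,246,130,-17))
E
```

```text
[0.49112767 0.18397978 0.2285591 ] 2.3333 [0.49333065 0.1810367  0.22864579] 0.1666642523750269
(234, 241, 73, 66) ((451.7877502441406, 245.47183227539062), (60.217750549316406, 59.42966842651367), 72.93829345703125)
(149, 11, 100, 108) ((630.2041625976562, 247.35671997070312), (59.99742126464844, 60.128902435302734), 42.193607330322266)
(454, 246, 130, -17) shift [-5.65 -5.03  9.89] rot [-0.002  0.002 -0.002] n=3.0 rows
```

```bash
python3 - <<'E'
from h import *
legs((452,245.5,90,-17.1))
E
```

```text
(452, 245.5, 90, -17.1) shift [-5.81 -4.92 13.89] rot [-0.002  0.002 -0.   ] n=3.8 rows
```

Emit:
{"api": "servo_tool", "payload": {
  "series": [
    [-2.0,-1.7,2.5,0,0,0,1],
    [-3.9,-3.3,5,0,0,0,1],
    [-5.8,-4.9,8,0,0,0,1],
    [-5.8,-4.9,11,0,0,0,1],
    [-5.8,-4.9,13.9,0,0,0,1]
  ]
}}

```text
time: 2.8
position: [0.4562, 0.24, 0.0882]
eef_rot: [-0.0, 0.988, -0.152, 0.0]
ft_force: [1.0, -0.5, -0.1]
finger_gap: 0.0851
grip_force: 0.0
```

```bash
python3 - <<'E'
from h import *
print(rot()[1])
legs((452,245.5,2,-17.1))
E
```

```text
[0.45621562 0.23999733 0.08821904]
(452, 245.5, 2, -17.1) shift [-0.57 -0.4   8.62] rot [-0.    -0.    -0.007] n=2.1 rows
```

Emit:
{"api": "servo_tool", "payload": {
  "series": [
    [-0.3,-0.2,2,0,0,0,1],
    [-0.5,-0.4,4.5,0,0,0,1],
    [-0.5,-0.4,7,0,0,0,1],
    [-0.5,-0.4,8.6,0,0,0,1],
    [-0.5,-0.4,8.6,0,0,0,1]
  ]
}}

```text
time: 3.22
position: [0.452, 0.2428, 0.0003]
eef_rot: [0.002, 0.988, -0.153, -0.002]
ft_force: [-0.2, -0.2, -0.9]
finger_gap: 0.0854
grip_force: 0.0
```

```bash
python3 - <<'E'
from h import *
o=rot()[2];print(rot()[1],rot()[0].as_euler('xyz',degrees=True),np.abs(o['joint_vel']).max())
legs((452,245.5,2,-17.1))
E
```

```text
[4.51964504e-01 2.42763762e-01 3.40101963e-04] [179.72950581   0.19260259 -17.64493049] 0.07140727249758735
(452, 245.5, 2, -17.1) shift [-0.08 -0.26 -0.17] rot [ 0.005  0.003 -0.01 ] n=0.1 rows
```

Emit:
{"api": "servo_tool", "payload": {
  "series": [
    [-0.1,-0.2,-0.1,0,0,0,1],
    [-0.1,-0.2,-0.1,0,0,0,0.5],
    [-0.1,-0.2,-0.1,0,0,0,0.5],
    [-0.1,-0.2,-0.1,0,0,0,0.5],
    [-0.1,-0.2,-0.1,0,0,0,0.5]
  ],
  "squeeze": 50
}}

```text
time: 3.63
position: [0.4538, 0.2475, 0.0059]
eef_rot: [-0.001, 0.988, -0.153, 0.001]
ft_force: [-1.0, -1.2, 6.2]
finger_gap: 0.059
grip_force: 53.7
```

```bash
python3 - <<'E'
from h import *
o=rot()[2];print(rot()[1],rot()[0].as_euler('xyz',degrees=True),o['finger_gap'],o['grip_force'],o['time'])
legs((452,245.5,90,-17.1),(528,136,120,-15),(606,24,120,-15))
E
```

```text
[0.45382893 0.24752462 0.00586448] [-1.79912071e+02 -1.10712822e-01 -1.76240545e+01] 0.05896023070120059 53.73771607875824 3.6333
(452, 245.5, 90, -17.1) shift [-0.1   0.24 -8.41] rot [-0.002 -0.002 -0.009] n=2.0 rows
(528, 136, 120, -15) shift [10.48  8.23 -3.  ] rot [-0.     0.    -0.037] n=3.3 rows
(606, 24, 120, -15) shift [10.43  8.8   0.  ] rot [0. 0. 0.] n=3.3 rows
```

Emit:
{"api": "servo_tool", "payload": {
  "series": [
    [0,0,-1,0,0,0,0.5],
    [0,0,-3,0,0,0,0.5],
    [0,0,-6,0,0,0,0.5],
    [0,0,-9,0,0,0,0.5],
    [0,0,-11.5,0,0,0,0.5]
  ]
}}

```text
time: 4.05
position: [0.4529, 0.2475, 0.1222]
eef_rot: [-0.001, 0.988, -0.153, 0.001]
ft_force: [0.9, -0.0, -1.0]
finger_gap: 0.0595
grip_force: 54.9
```

```bash
python3 - <<'E'
from h import *
viewer.get_image('wrist');c=cam('wrist');r,p,o=rot();im=shot('wrist','w5');print(p,r.as_euler('xyz',degrees=True),o['time'],o['finger_gap'],o['grip_force'],o['ft_force'])
np.savez('c5',K=c[0],d=c[1],r=c[2],t=c[3],p=p,R=r.as_matrix())
g=p+r.apply([0,0,-.019]);print(proj('wrist',[p,g],c))
legs((528,136,120,-15),(606,24,120,-15))
E
```

```text
[0.45485842 0.24877559 0.12639784] [-179.67178183   -0.31272143  -17.59460807] 4.1 0.05893451985306781 55.09263753890991 [0.79364086 1.84485988 1.35672785]
[[324.12714763 316.74940405]
 [324.02358538 341.92557437]]
(528, 136, 120, -15) shift [10.37  8.54  0.43] rot [-0.006 -0.006 -0.046] n=3.2 rows
(606, 24, 120, -15) shift [10.43  8.8   0.  ] rot [0. 0. 0.] n=3.3 rows
```

View pics/w5.png

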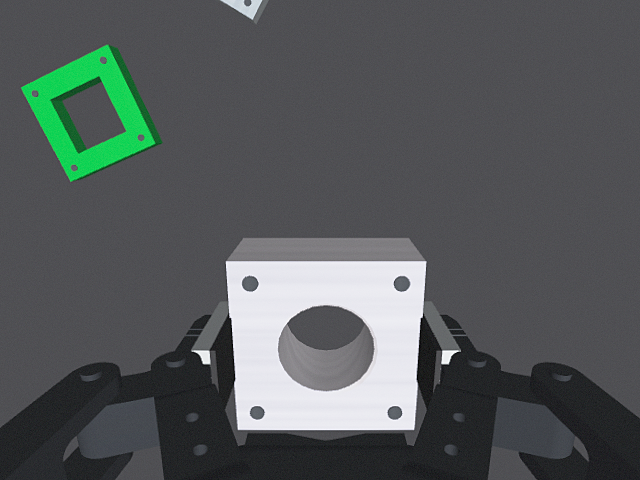

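Housing held level; its top face has corners about (226,261), (426,261), (416,429), (237,429), bore at (326,348).

```bash
cat >> h.py <<'E'
def pnp(px,obj,f):
    s=np.load(f);ok,rv,tv=cv2.solvePnP(np.array(obj,float),np.array(px,float),s['K'],s['d'])
    Rm=cv2.Rodrigues(s['r'])[0];W=Rm.T@(tv.ravel()-s['t']);Rw=Rm.T@cv2.Rodrigues(rv)[0]
    print('tool-frame centre mm',(s['R'].T@(W-s['p'])*1000).round(2),'world',(W*1000).round(1));print((s['R'].T@Rw).round(3))
E
python3 - <<'E'
from h import *
g=cv2.imread('pics/w5.png').min(2);m=np.zeros_like(g);m[220:445,200:450]=g[220:445,200:450]>205
m=cv2.morphologyEx(m,cv2.MORPH_CLOSE,np.ones((5,5)))
k=max(cv2.findContours(m,0,1)[0],key=cv2.contourArea);h=cv2.convexHull(k);q=cv2.approxPolyDP(h,12,True).reshape(-1,2);print(q)
if len(q)==4:
    q=q.astype(float);i=np.argsort(q[:,1]);u=q[i[:2]];l=q[i[2:]];u=u[u[:,0].argsort()];l=l[l[:,0].argsort()]
    # tool x = image up ; order UL,UR,LR,LL
    pnp([u[0],u[1],l[1],l[0]],[[.03,-.03,0],[.03,.03,0],[-.03,.03,0],[-.03,-.03,0]],'c5.npz')
E
```

```text
[[425 262]
 [413 429]
 [238 429]
 [227 261]]
tool-frame centre mm [ -1.8    0.57 -21.48] world [452.8 248.7 147.9]
[[ 1.    -0.004 -0.012]
 [ 0.004  1.    -0.001]
 [ 0.012  0.001  1.   ]]
```

Emit:
{"api": "servo_tool", "payload": {
  "series": [
    [2.1,1.7,0,0,0,-0.01,0.5],
    [4.2,3.4,0,0,0,-0.02,0.5],
    [6.3,5.2,0,0,0,-0.03,0.5],
    [8.4,6.9,0,0,0,-0.04,0.5],
    [10.4,8.5,0.4,0,0,-0.046,0.5]
  ]
}}

```text
time: 4.57
position: [0.5269, 0.1334, 0.1157]
eef_rot: [0.0, 0.992, -0.13, 0.0]
ft_force: [0.6, 0.1, -2.0]
finger_gap: 0.0586
grip_force: 55.0
```

Emit:
{"api": "servo_tool", "payload": {
  "series": [
    [2.6,2.2,0,0,0,0,0.5],
    [5.2,4.4,0,0,0,0,0.5],
    [7.8,6.6,0,0,0,0,0.5],
    [10.4,8.8,0,0,0,0,0.5],
    [10.4,8.8,0,0,0,0,0.5]
  ]
}}

```text
time: 4.98
position: [0.6071, 0.0141, 0.1147]
eef_rot: [0.002, 0.991, -0.135, 0.001]
ft_force: [0.7, -1.0, -1.8]
finger_gap: 0.0587
grip_force: 55.0
```

```bash
python3 - <<'E'
from h import *
r,p,o=rot();print(p,r.as_euler('xyz',degrees=True),o['time'],np.abs(o['joint_vel']).max())
legs((608,24,80,-15))
E
```

```text
[0.60705886 0.01406862 0.11468243] [ 1.79752641e+02 -1.65449838e-01 -1.54978422e+01] 4.9833 0.0806279813382957
(608, 24, 80, -15) shift [-0.18 -1.    3.46] rot [ 0.004 -0.003 -0.009] n=0.9 rows
```

Emit:
{"api": "servo_tool", "payload": {
  "series": [
    [-0.1,-0.5,1,0,0,-0.005,0.5],
    [-0.1,-0.8,2,0,0,-0.009,0.5],
    [-0.1,-0.8,3,0,0,-0.009,0.5],
    [-0.1,-0.8,3.0,0,0,-0.009,0.5],
    [-0.1,-0.8,3.0,0,0,-0.009,0.5]
  ]
}}

```text
time: 5.4
position: [0.604, 0.0322, 0.0842]
eef_rot: [0.0, 0.992, -0.125, -0.001]
ft_force: [0.0, 0.1, -1.9]
finger_gap: 0.059
grip_force: 54.9
```

```bash
python3 - <<'E'
from h import *
for i in range(2):
    c=cam('wrist');r,p,o=rot();im=shot('wrist','w6');print(p,r.as_euler('xyz',degrees=True),o['time'],np.abs(o['joint_vel']).max())
legs((608,24,60,-15))
E
```

```text
[0.60395548 0.03217847 0.08416022] [ 1.79964042e+02  1.46502007e-01 -1.43337654e+01] 5.4 0.023621156505663994
[0.60463658 0.0319302  0.08490583] [ 1.79985570e+02  5.93481672e-02 -1.43660928e+01] 5.45 0.016204959342896424
(608, 24, 60, -15) shift [0.48 0.68 2.54] rot [0.    0.    0.011] n=0.6 rows
```

View pics/w6.png

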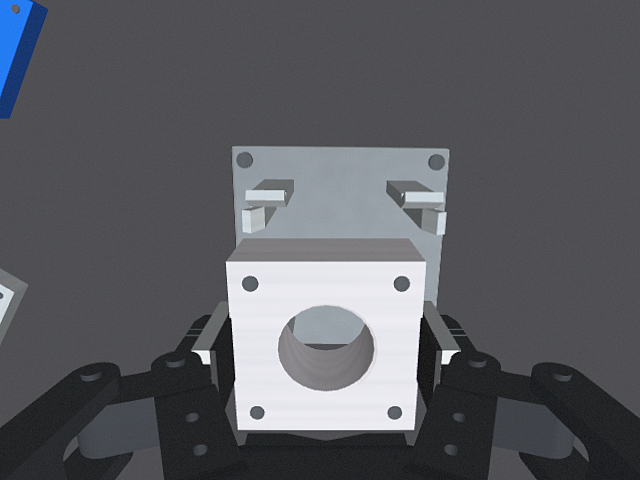

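Nest base far edge from (233,147) to (449,150), holes at (244,160) and (436,161); block slightly left of the nest centre as expected.

```bash
python3 - <<'E'
from h import *
c=cam('wrist');r,p,o=rot();g=cv2.imread('pics/w6.png').min(2).astype(int)
xs=list(range(300,380,10));up=[np.abs(np.diff(g[135:165,x])).argmax()+135.5 for x in xs]
ys=[170,175,180,235,240];le=[np.abs(np.diff(g[y,222:243])).argmax()+222.5 for y in ys]
ys2=[165,170,175,180,240];ri=[np.abs(np.diff(g[y,438:460])).argmax()+438.5 for y in ys2]
print(up,le,ri)
tr=lambda px:(r.inv().apply(ray('wrist',px,.012,c)-p)*1000).round(1)
U=tr(np.c_[xs,up]);L=tr(np.c_[le,ys]);Q=tr(np.c_[ri,ys2]);print(U,L,Q)
E
```

```text
[np.float64(145.5), np.float64(146.5), np.float64(146.5), np.float64(146.5), np.float64(146.5), np.float64(146.5), np.float64(146.5), np.float64(146.5)] [np.float64(232.5), np.float64(232.5), np.float64(232.5), np.float64(235.5), np.float64(235.5)] [np.float64(448.5), np.float64(447.5), np.float64(447.5), np.float64(446.5), np.float64(441.5)]
[[ 58.5 -12.1  73.4]
 [ 58.   -7.1  73.4]
 [ 58.   -2.1  73.4]
 [ 58.    2.8  73.4]
 [ 58.    7.8  73.4]
 [ 58.   12.8  73.4]
 [ 58.   17.8  73.4]
 [ 58.   22.8  73.4]] [[ 46.4 -46.6  73.4]
 [ 43.9 -46.7  73.4]
 [ 41.4 -46.9  73.4]
 [ 12.4 -46.9  73.4]
 [  9.7 -47.1  73.4]] [[49.  62.9 73.4]
 [46.4 62.6 73.4]
 [43.9 62.8 73.4]
 [41.4 62.5 73.4]
 [ 9.6 62.2 73.4]]
```

Emit:
{"api": "servo_tool", "payload": {
  "series": [
    [0.2,0.3,0.1,0,0,0.005,0.5],
    [0.4,0.6,0.3,0,0,0.01,0.5],
    [0.48,0.72,0.4,0,0,0.011,0.5],
    [0.48,0.72,0.4,0,0,0.011,0.5],
    [0.48,0.72,0.4,0,0,0.011,0.5]
  ]
}}

```text
time: 5.92
position: [0.6081, 0.0226, 0.0813]
eef_rot: [0.0, 0.991, -0.132, 0.0]
ft_force: [-0.8, 0.8, -2.6]
finger_gap: 0.0586
grip_force: 54.9
```

```bash
python3 - <<'E'
from h import *
viewer.get_image('wrist');r,p,o=rot();print(p,r.as_euler('xyz',degrees=True),o['time'],np.abs(o['joint_vel']).max())
legs((608,24,20,-15))
E
```

```text
[0.60806651 0.02283062 0.08133155] [-1.79992598e+02  1.24506785e-04 -1.50977414e+01] 5.9667 0.00310061598519708
(608, 24, 20, -15) shift [-0.04 -0.11  6.13] rot [-0.     0.    -0.002] n=1.5 rows
```

Emit:
{"api": "servo_tool", "payload": {
  "series": [
    [0,-0.08,0.8,0,0,0,0.5],
    [0,-0.08,2.1,0,0,0,0.5],
    [0,-0.08,3.5,0,0,0,0.5],
    [0,-0.08,4.8,0,0,0,0.5],
    [0,-0.08,5.7,0,0,0,0.5]
  ]
}}

```text
time: 6.38
position: [0.6076, 0.0239, 0.0227]
eef_rot: [0.0, 0.991, -0.131, -0.001]
ft_force: [-0.4, -0.1, -2.5]
finger_gap: 0.0587
grip_force: 55.0
```

Emit:
{"api": "servo_tool", "payload": {
  "series": [
    [0,0,0.15,0,0,0,0.5],
    [0,0,0.3,0,0,0,0.5],
    [0,0,0.4,0,0,0,0.5],
    [0,0,0.4,0,0,0,0.5],
    [0,0,0.4,0,0,0,0.5]
  ]
}}

```text
time: 6.8
position: [0.6087, 0.0238, 0.0209]
eef_rot: [-0.0, 0.991, -0.131, 0.001]
ft_force: [-0.4, 0.4, -1.2]
finger_gap: 0.0588
grip_force: 54.9
```

Emit:
{"api": "servo_tool", "payload": {
  "series": [
    [0,0,0.1,0,0,0,0.5],
    [0,0,0.2,0,0,0,0.5],
    [0,0,0.3,0,0,0,0.5],
    [0,0,0.3,0,0,0,0.5],
    [0,0,0.3,0,0,0,0.5]
  ]
}}

```text
time: 7.22
position: [0.6084, 0.0237, 0.018]
eef_rot: [-0.0, 0.991, -0.131, 0.0]
ft_force: [-2.4, -0.6, 4.9]
finger_gap: 0.0584
grip_force: 55.9
```

Seated (18 mm, contact force). Release.

Emit:
{"api": "servo_tool", "payload": {
  "series": [
    [0,0,0,0,0,0,1],
    [0,0,0,0,0,0,1],
    [0,0,0,0,0,0,1],
    [0,0,-1.5,0,0,0,1],
    [0,0,-4,0,0,0,1]
  ]
}}

```text
time: 7.63
position: [0.6064, 0.0235, 0.0551]
eef_rot: [0.0, 0.991, -0.131, -0.003]
ft_force: [0.8, -0.4, 0.2]
finger_gap: 0.0851
grip_force: 0.0
```

Emit:
{"api": "servo_tool", "payload": {
  "series": [
    [0,0,-3,0,0,0,1],
    [0,0,-6,0,0,0,1],
    [0,0,-9,0,0,0,1],
    [0,0,-12,0,0,0,1],
    [0,0,-14,0,0,0,1]
  ]
}}

```text
time: 8.05
position: [0.609, 0.0239, 0.2004]
eef_rot: [-0.0, 0.991, -0.131, 0.002]
ft_force: [0.2, 0.8, -0.4]
finger_gap: 0.0856
grip_force: 0.0
```

```bash
python3 - <<'E'
from h import *
viewer.get_image('wrist');c=cam('wrist');r,p,o=rot();im=shot('wrist','w7');print(p,r.as_euler('xyz',degrees=True),o['time'])
g=im.min(2)
q=proj('wrist',[[.606,.0237,.040]],c)[0].round().astype(int);print(q)
x,y=q;m=np.zeros_like(g);m[y-75:y+75,x-75:x+75]=g[y-75:y+75,x-75:x+75]>225
k=max(cv2.findContours(m,0,1)[0],key=cv2.contourArea);
for z in(.04,):print(cv2.boundingRect(k),cv2.minAreaRect((ray('wrist',k.reshape(-1,2),z,c)[:,:2]*1000).astype(np.float32)))
cv2.imwrite('pics/w7c.png',cv2.resize(im[max(0,y-110):y+110,max(0,x-140):x+140,::-1],None,fx=2,fy=2))
legs((618,140,200,-30),(630,247,160,-48))
E
```

```text
[0.61062193 0.02414043 0.20367495] [-179.84419952   -0.44072145  -15.08946535] 8.1
[327 228]
(287, 187, 83, 80) ((606.6970825195312, 23.340471267700195), (60.380615234375, 60.218284606933594), 74.92019653320312)
(618, 140, 200, -30) shift [ -2.28 -11.39   0.14] rot [-0.003 -0.006  0.26 ] n=2.8 rows
(630, 247, 160, -48) shift [-4.31 -9.87  4.  ] rot [-0.    -0.     0.314] n=2.8 rows
```

View pics/w7c.png

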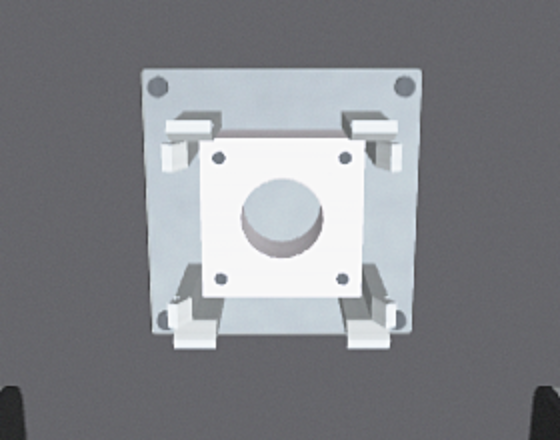

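Housing sits flat between all four guides. Next, the spacer.

Emit:
{"api": "servo_tool", "payload": {
  "series": [
    [-0.5,-2.3,0,0,0,0.05,1],
    [-0.9,-4.6,0,0,0,0.1,1],
    [-1.4,-6.9,0,0,0,0.15,1],
    [-1.8,-9.2,0,0,0,0.2,1],
    [-2.3,-11.4,0.1,0,0,0.26,1]
  ]
}}

```text
time: 8.57
position: [0.6155, 0.1409, 0.1953]
eef_rot: [0.0, 0.966, -0.26, -0.0]
ft_force: [0.5, -0.2, -0.2]
finger_gap: 0.0855
grip_force: 0.0
```

Emit:
{"api": "servo_tool", "payload": {
  "series": [
    [-1.1,-2.5,1,0,0,0.08,1],
    [-2.2,-5,2,0,0,0.16,1],
    [-3.3,-7.5,3,0,0,0.24,1],
    [-4.3,-9.9,4,0,0,0.314,1],
    [-4.3,-9.9,4,0,0,0.314,1]
  ]
}}

```text
time: 8.98
position: [0.6249, 0.2552, 0.1526]
eef_rot: [-0.0, 0.915, -0.404, -0.003]
ft_force: [-1.0, 1.0, -1.2]
finger_gap: 0.0854
grip_force: 0.0
```

```bash
cat >> h.py <<'E'
def rect(im,c,xyz,win=75,th=225):
    g=im.min(2);x,y=proj('wrist',[xyz],c)[0].round().astype(int);m=np.zeros_like(g);s=np.s_[max(0,y-win):y+win,max(0,x-win):x+win];m[s]=g[s]>th
    k=max(cv2.findContours(m,0,1)[0],key=cv2.contourArea);print((x,y),cv2.boundingRect(k),cv2.minAreaRect((ray('wrist',k.reshape(-1,2),xyz[2],c)[:,:2]*1000).astype(np.float32)))
E
python3 - <<'E'
from h import *
viewer.get_image('wrist');viewer.get_image('wrist');c=cam('wrist');r,p,o=rot();im=shot('wrist','w8');print(p,r.as_euler('xyz',degrees=True),o['time'])
rect(im,c,[.630,.2474,.012])
legs((631,247.5,60,-47.8))
E
```

```text
[0.62666533 0.24874305 0.15437291] [ 1.79851416e+02  5.49967940e-02 -4.77529687e+01] 9.0833
(np.int64(321), np.int64(224)) (277, 180, 89, 85) ((630.2877807617188, 247.16635131835938), (59.9539909362793, 59.38139343261719), 42.17191696166992)
(631, 247.5, 60, -47.8) shift [ 0.19 -0.33  9.51] rot [ 0.002 -0.    -0.002] n=2.3 rows
```

Emit:
{"api": "servo_tool", "payload": {
  "series": [
    [0.2,-0.1,3,0,0,0,1],
    [0.2,-0.1,6,0,0,0,1],
    [0.2,-0.1,9,0,0,0,1],
    [0.2,-0.1,11,0,0,0,1],
    [0.2,-0.1,12,0,0,0,1]
  ]
}}

```text
time: 9.55
position: [0.629, 0.2432, 0.0334]
eef_rot: [0.002, 0.913, -0.407, -0.001]
ft_force: [0.6, -0.1, -0.3]
finger_gap: 0.0855
grip_force: 0.0
```

```bash
python3 - <<'E'
from h import *
viewer.get_image('wrist');viewer.get_image('wrist');r,p,o=rot();print(p,r.as_euler('xyz',degrees=True),o['time'])
legs((631,247.5,-3,-47.8))
E
```

```text
[0.62942456 0.24408436 0.03474699] [ 1.79812495e+02  3.08870915e-02 -4.80630553e+01] 9.65
(631, 247.5, -3, -47.8) shift [-0.15 -0.36  3.77] rot [ 0.003  0.001 -0.005] n=0.9 rows
```

Emit:
{"api": "servo_tool", "payload": {
  "series": [
    [-0.1,-0.3,1,0,0,0,1],
    [-0.1,-0.3,2,0,0,0,1],
    [-0.1,-0.3,3,0,0,0,1],
    [-0.1,-0.3,3.6,0,0,0,1],
    [-0.1,-0.3,3.6,0,0,0,1]
  ]
}}

```text
time: 10.07
position: [0.6306, 0.2486, -0.0013]
eef_rot: [0.001, 0.914, -0.406, -0.001]
ft_force: [-0.7, 0.1, 1.0]
finger_gap: 0.0853
grip_force: 0.0
```

```bash
python3 - <<'E'
from h import *
viewer.get_image('wrist');viewer.get_image('wrist');r,p,o=rot();print(p,r.as_euler('xyz',degrees=True),o['time'],o['ft_force'])
legs((631,247.5,-3,-47.8))
E
```

```text
[6.31488198e-01 2.48894514e-01 1.42649835e-04] [ 1.79976728e+02  2.36681516e-03 -4.79642692e+01] 10.1667 [ 0.47643982 -0.26231246 -0.76115889]
(631, 247.5, -3, -47.8) shift [0.07 0.13 0.31] rot [ 0.     0.    -0.003] n=0.1 rows
```

Emit:
{"api": "servo_tool", "payload": {
  "series": [
    [0.05,0.13,0.3,0,0,0,1],
    [0.05,0.13,0.3,0,0,0,0.5],
    [0.05,0.13,0.3,0,0,0,0.5],
    [0.05,0.13,0.3,0,0,0,0.5],
    [0.05,0.13,0.3,0,0,0,0.5]
  ],
  "squeeze": 50
}}

```text
time: 10.58
position: [0.6313, 0.2478, -0.002]
eef_rot: [-0.0, 0.914, -0.407, 0.0]
ft_force: [0.4, 0.3, 3.8]
finger_gap: 0.0586
grip_force: 54.9
```

Emit:
{"api": "servo_tool", "payload": {
  "series": [
    [0,0,-1,0,0,0,0.5],
    [0,0,-3,0,0,0,0.5],
    [0,0,-6,0,0,0,0.5],
    [0,0,-9.5,0,0,0,0.5],
    [0,0,-13,0,0,0,0.5]
  ]
}}

```text
time: 11.0
position: [0.6301, 0.2474, 0.1285]
eef_rot: [0.001, 0.914, -0.406, -0.001]
ft_force: [0.4, 0.2, -2.3]
finger_gap: 0.0584
grip_force: 54.3
```

```bash
python3 - <<'E'
from h import *
viewer.get_image('wrist');c=cam('wrist');r,p,o=rot();im=shot('wrist','w9');print(p,r.as_euler('xyz',degrees=True),o['time'],o['finger_gap'],o['grip_force'])
np.savez('c9',K=c[0],d=c[1],r=c[2],t=c[3],p=p,R=r.as_matrix())
g=im.min(2);m=np.zeros_like(g);m[220:470,200:450]=g[220:470,200:450]>205
m=cv2.morphologyEx(m,cv2.MORPH_CLOSE,np.ones((5,5)))
k=max(cv2.findContours(m,0,1)[0],key=cv2.contourArea);h=cv2.convexHull(k);q=cv2.approxPolyDP(h,12,True).reshape(-1,2);print(q)
legs((620,140,140,-31),(608,24,140,-15))
E
```

```text
[0.63382017 0.24893811 0.13701586] [-179.45988609   -0.18112735  -47.97999331] 11.05 0.05820686103659258 54.45404648780823
[[419 252]
 [409 412]
 [242 412]
 [232 253]]
(620, 140, 140, -31) shift [ 7.15  8.35 -0.61] rot [-0.01  -0.005 -0.296] n=2.6 rows
(608, 24, 140, -15) shift [ 4.95 10.56  0.  ] rot [ 0.     0.    -0.279] n=2.8 rows
```

View pics/w9.png

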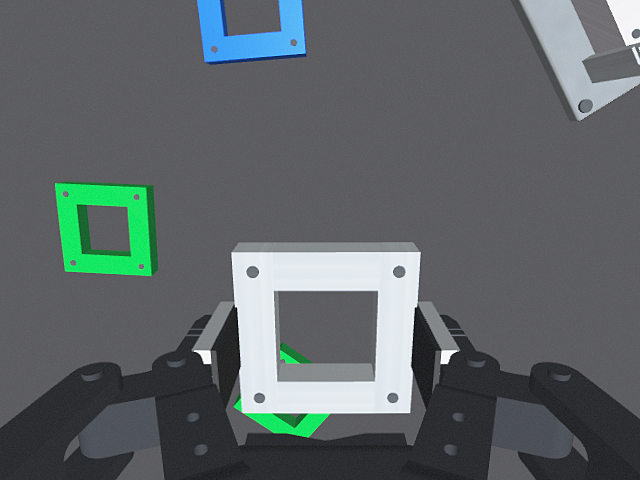

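Spacer held level, face corners (232,253), (419,252), (409,412), (242,412). Carry it to the nest.

Emit:
{"api": "servo_tool", "payload": {
  "series": [
    [1.4,1.7,0,0,0,-0.06,0.5],
    [2.8,3.4,0,0,0,-0.12,0.5],
    [4.3,5.0,-0.1,0,0,-0.18,0.5],
    [5.7,6.7,-0.2,0,0,-0.24,0.5],
    [7.1,8.4,-0.3,0,0,-0.296,0.5]
  ]
}}

```text
time: 11.52
position: [0.6154, 0.1376, 0.13]
eef_rot: [0.0, 0.964, -0.266, -0.0]
ft_force: [0.5, -0.3, -2.0]
finger_gap: 0.0584
grip_force: 54.4
```

Emit:
{"api": "servo_tool", "payload": {
  "series": [
    [1.3,2.7,0,0,0,-0.07,0.5],
    [2.5,5.3,0,0,0,-0.14,0.5],
    [3.8,8.0,0,0,0,-0.21,0.5],
    [4.9,10.5,0,0,0,-0.279,0.5],
    [4.9,10.5,0,0,0,-0.279,0.5]
  ]
}}

```text
time: 11.93
position: [0.6028, 0.0146, 0.1298]
eef_rot: [0.003, 0.991, -0.133, -0.001]
ft_force: [0.5, -1.6, -2.8]
finger_gap: 0.0587
grip_force: 54.5
```

```bash
python3 - <<'E'
from h import *
pnp([[232,253],[419.5,252],[409,412],[242,412]],[[.03,-.03,0],[.03,.03,0],[-.03,.03,0],[-.03,-.03,0]],'c9.npz')
viewer.get_image('wrist');viewer.get_image('wrist');r,p,o=rot();print(p,r.as_euler('xyz',degrees=True),o['time'])
legs((608,24,85,-15))
E
```

```text
tool-frame centre mm [ -0.83   0.8  -13.59] world [632.5 249.  150.6]
[[ 1.    -0.     0.   ]
 [ 0.     1.    -0.002]
 [-0.     0.002  1.   ]]
[0.60350606 0.02138165 0.13007083] [ 1.79955717e+02  4.05219503e-02 -1.52452937e+01] 12.0333
(608, 24, 85, -15) shift [ 0.37 -0.37  4.51] rot [ 0.001  0.001 -0.004] n=1.1 rows
```

Emit:
{"api": "servo_tool", "payload": {
  "series": [
    [0.1,-0.1,1,0,0,-0.004,0.5],
    [0.3,-0.3,2.5,0,0,-0.004,0.5],
    [0.3,-0.35,4,0,0,-0.004,0.5],
    [0.3,-0.35,5.2,0,0,-0.004,0.5],
    [0.3,-0.35,5.5,0,0,-0.004,0.5]
  ]
}}

```text
time: 12.45
position: [0.6063, 0.0281, 0.0725]
eef_rot: [-0.0, 0.992, -0.127, -0.002]
ft_force: [-1.2, -1.0, -2.4]
finger_gap: 0.0592
grip_force: 54.4
```

```bash
python3 - <<'E'
from h import *
viewer.get_image('wrist');viewer.get_image('wrist');r,p,o=rot();print(p,r.as_euler('xyz',degrees=True),o['time'])
legs((607.4,24,42,-15))
E
```

```text
[0.6071047  0.02762563 0.07408752] [ 1.79994897e+02  1.30494781e-01 -1.46839887e+01] 12.55
(607.4, 24, 42, -15) shift [0.13 0.34 3.21] rot [0.    0.002 0.006] n=0.8 rows
```

Emit:
{"api": "servo_tool", "payload": {
  "series": [
    [0.1,0.2,0,0,0,0.005,0.5],
    [0.12,0.32,0,0,0,0.005,0.5],
    [0.12,0.32,0,0,0,0.005,0.5],
    [0.12,0.32,0,0,0,0.005,0.5],
    [0.12,0.32,0.1,0,0,0.005,0.5]
  ]
}}

```text
time: 12.97
position: [0.6085, 0.0226, 0.0749]
eef_rot: [-0.0, 0.991, -0.131, 0.001]
ft_force: [0.7, 0.3, -2.5]
finger_gap: 0.0583
grip_force: 54.5
```

```bash
python3 - <<'E'
from h import *
viewer.get_image('wrist');r,p,o=rot();print(p,r.as_euler('xyz',degrees=True),o['time'])
legs((607.4,24,42,-15))
E
```

```text
[0.60826389 0.02267266 0.07452202] [-1.79986675e+02 -3.02129508e-02 -1.50896371e+01] 13.0167
(607.4, 24, 42, -15) shift [-0.12 -0.1   3.25] rot [-0.    -0.001 -0.002] n=0.8 rows
```

Emit:
{"api": "servo_tool", "payload": {
  "series": [
    [-0.06,-0.05,0.5,0,0,0,0.5],
    [-0.08,-0.08,1.2,0,0,0,0.5],
    [-0.08,-0.08,2,0,0,0,0.5],
    [-0.08,-0.08,2.7,0,0,0,0.5],
    [-0.08,-0.08,3.2,0,0,0,0.5]
  ]
}}

```text
time: 13.43
position: [0.6069, 0.0236, 0.0408]
eef_rot: [0.0, 0.991, -0.131, -0.001]
ft_force: [-0.6, -0.2, -2.0]
finger_gap: 0.0582
grip_force: 54.5
```

Emit:
{"api": "servo_tool", "payload": {
  "series": [
    [0,0,0.1,0,0,0,0.5],
    [0,0,0.2,0,0,0,0.5],
    [0,0,0.3,0,0,0,0.5],
    [0,0,0.35,0,0,0,0.5],
    [0,0,0.35,0,0,0,0.5]
  ]
}}

```text
time: 13.85
position: [0.6077, 0.0237, 0.039]
eef_rot: [-0.0, 0.991, -0.131, 0.0]
ft_force: [0.9, 0.9, -1.4]
finger_gap: 0.0584
grip_force: 54.5
```

Emit:
{"api": "servo_tool", "payload": {
  "series": [
    [0,0,0.1,0,0,0,0.5],
    [0,0,0.2,0,0,0,0.5],
    [0,0,0.25,0,0,0,0.5],
    [0,0,0.25,0,0,0,0.5],
    [0,0,0.25,0,0,0,0.5]
  ]
}}

```text
time: 14.27
position: [0.6079, 0.0237, 0.0379]
eef_rot: [0.0, 0.991, -0.131, 0.001]
ft_force: [-3.9, 0.3, 9.9]
finger_gap: 0.0584
grip_force: 55.8
```

Emit:
{"api": "servo_tool", "payload": {
  "series": [
    [0,0,-0.1,0,0,0,1],
    [0,0,-0.1,0,0,0,1],
    [0,0,-0.1,0,0,0,1],
    [0,0,-1.5,0,0,0,1],
    [0,0,-4,0,0,0,1]
  ]
}}

```text
time: 14.68
position: [0.6057, 0.0235, 0.0741]
eef_rot: [0.0, 0.991, -0.131, -0.003]
ft_force: [0.0, 0.9, 0.5]
finger_gap: 0.0855
grip_force: 0.0
```

Emit:
{"api": "servo_tool", "payload": {
  "series": [
    [0,0,-3,0,0,0,1],
    [0,0,-6,0,0,0,1],
    [0,0,-9,0,0,0,1],
    [0,0,-12,0,0,0,1],
    [0,0,-13,0,0,0,1]
  ]
}}

```text
time: 15.1
position: [0.6094, 0.024, 0.2109]
eef_rot: [-0.001, 0.991, -0.131, 0.003]
ft_force: [0.8, 0.4, -0.4]
finger_gap: 0.0855
grip_force: 0.0
```

```bash
python3 - <<'E'
from h import *
viewer.get_image('wrist');viewer.get_image('wrist');c=cam('wrist');r,p,o=rot();im=shot('wrist','w10');print(p,r.as_euler('xyz',degrees=True),o['time'])
rect(im,c,[.606,.0237,.052],win=65)
legs((556,-66,210,-15),(503,-157,210,-15),(449,-247,170,-15))
E
```

```text
[0.60885067 0.0238276  0.20856261] [-179.9146422    -0.25405283  -15.09459735] 15.2
(np.int64(326), np.int64(228)) (284, 186, 85, 81) ((606.5005493164062, 23.32417869567871), (60.32099151611328, 59.5811882019043), 74.90727233886719)
(556, -66, 210, -15) shift [-2.67 10.01 -0.35] rot [-0.    -0.001 -0.002] n=2.5 rows
(503, -157, 210, -15) shift [-2.76 10.16  0.  ] rot [0. 0. 0.] n=2.5 rows
(449, -247, 170, -15) shift [-2.89 10.09  4.  ] rot [0. 0. 0.] n=2.7 rows
```

Spacer measures 60 mm at its seated height, centred. Now the cover.

Emit:
{"api": "servo_tool", "payload": {
  "series": [
    [-0.8,3,0,0,0,0,1],
    [-1.6,6,0,0,0,0,1],
    [-2.5,9,0,0,0,0,1],
    [-3.3,12.1,0,0,0,0,1],
    [-4.15,15.2,-0.3,0,0,0,1]
  ]
}}

```text
time: 15.67
position: [0.5257, -0.1132, 0.2066]
eef_rot: [-0.0, 0.991, -0.131, -0.002]
ft_force: [1.1, 0.4, -0.1]
finger_gap: 0.0852
grip_force: 0.0
```

Emit:
{"api": "servo_tool", "payload": {
  "series": [
    [-0.9,3.3,1,0,0,0,1],
    [-1.9,6.8,2,0,0,0,1],
    [-2.9,10.3,3,0,0,0,1],
    [-4.15,15.1,4,0,0,0,1],
    [-4.15,15.1,4,0,0,0,1]
  ]
}}

```text
time: 16.08
position: [0.4424, -0.253, 0.1659]
eef_rot: [0.001, 0.991, -0.135, -0.004]
ft_force: [-0.8, -0.3, -1.2]
finger_gap: 0.0856
grip_force: 0.0
```

```bash
python3 - <<'E'
from h import *
viewer.get_image('wrist');viewer.get_image('wrist');viewer.get_image('wrist');c=cam('wrist');r,p,o=rot();im=shot('wrist','w11');print(p,r.as_euler('xyz',degrees=True),o['time'])
g=im.min(2);x,y=proj('wrist',[[.448,-.247,.01]],c)[0].round().astype(int);m=np.zeros_like(g);s=np.s_[y-70:y+70,x-70:x+70];m[s]=g[s]>170
k=max(cv2.findContours(m,0,1)[0],key=cv2.contourArea);P=ray('wrist',k.reshape(-1,2),.01,c)*1000;print((x,y),cv2.boundingRect(k),cv2.fitEllipse(P[:,:2].astype(np.float32)))
legs((449,-247,60,-15))
E
```

```text
[ 0.44733851 -0.24754293  0.16763362] [-1.79945100e+02  1.75173373e-01 -1.52258361e+01] 16.2333
(np.int64(324), np.int64(221)) (283, 181, 82, 81) ((447.7173156738281, -246.91468811035156), (58.92180252075195, 59.54359436035156), 71.74662780761719)
(449, -247, 60, -15) shift [ 0.09  0.06 10.82] rot [-0.001  0.002 -0.001] n=2.6 rows
```

Emit:
{"api": "servo_tool", "payload": {
  "series": [
    [0.15,0.06,3,0,0,0,1],
    [0.15,0.06,6,0,0,0,1],
    [0.15,0.06,9,0,0,0,1],
    [0.15,0.06,11,0,0,0,1],
    [0.15,0.06,11.7,0,0,0,1]
  ]
}}

```text
time: 16.7
position: [0.4494, -0.2453, 0.0493]
eef_rot: [-0.001, 0.992, -0.13, -0.002]
ft_force: [0.2, 0.3, 0.5]
finger_gap: 0.0853
grip_force: 0.0
```

```bash
python3 - <<'E'
from h import *
viewer.get_image('wrist');viewer.get_image('wrist');viewer.get_image('wrist');r,p,o=rot();print(p,r.as_euler('xyz',degrees=True),o['time'])
legs((449.5,-247.2,15,-15))
E
```

```text
[ 0.45068331 -0.24704997  0.05237252] [-1.79958638e+02  2.35757527e-02 -1.49624826e+01] 16.85
(449.5, -247.2, 15, -15) shift [-0.11  0.05  3.74] rot [-0.001  0.     0.001] n=0.9 rows
```

Emit:
{"api": "servo_tool", "payload": {
  "series": [
    [-0.1,0.05,1,0,0,0,1],
    [-0.1,0.05,2.2,0,0,0,1],
    [-0.1,0.05,3.2,0,0,0,1],
    [-0.1,0.05,3.7,0,0,0,1],
    [-0.1,0.05,3.7,0,0,0,1]
  ]
}}

```text
time: 17.27
position: [0.4489, -0.2482, 0.0151]
eef_rot: [-0.0, 0.991, -0.131, -0.0]
ft_force: [-0.3, 0.2, 0.0]
finger_gap: 0.0853
grip_force: 0.0
```

```bash
python3 - <<'E'
from h import *
viewer.get_image('wrist');viewer.get_image('wrist');r,p,o=rot();print(p,r.as_euler('xyz',degrees=True),o['time'],o['ft_force'])
legs((449.5,-247.2,15,-15))
E
```

```text
[ 0.44919135 -0.24848478  0.01579267] [ 1.79996613e+02 -3.36244453e-02 -1.50690396e+01] 17.3667 [ 0.59741588 -0.72218631 -0.28628301]
(449.5, -247.2, 15, -15) shift [-0.   -0.13  0.08] rot [ 0.    -0.001 -0.001] n=0.0 rows
```

Emit:
{"api": "servo_tool", "payload": {
  "series": [
    [0,-0.13,0.05,0,0,0,1],
    [0,-0.13,0.05,0,0,0,0.2],
    [0,-0.13,0.05,0,0,0,0.2],
    [0,-0.13,0.05,0,0,0,0.2],
    [0,-0.13,0.05,0,0,0,0.2]
  ],
  "squeeze": 50
}}

```text
time: 17.78
position: [0.4492, -0.2473, 0.0149]
eef_rot: [0.0, 0.991, -0.131, 0.0]
ft_force: [0.6, 0.7, 0.7]
finger_gap: 0.039
grip_force: 0.0
```

Emit:
{"api": "servo_tool", "payload": {
  "series": [
    [0,0,0,0,0,0,0.2],
    [0,0,0,0,0,0,0.2],
    [0,0,0,0,0,0,0.2],
    [0,0,0,0,0,0,0.2],
    [0,0,0,0,0,0,0.2]
  ]
}}

```text
time: 18.2
position: [0.4492, -0.2473, 0.0151]
eef_rot: [0.0, 0.991, -0.131, 0.0]
ft_force: [-0.8, -1.0, 5.7]
finger_gap: 0.0243
grip_force: 48.8
```

Emit:
{"api": "servo_tool", "payload": {
  "series": [
    [0,0,-1,0,0,0,0.2],
    [0,0,-3,0,0,0,0.2],
    [0,0,-6,0,0,0,0.2],
    [0,0,-9.5,0,0,0,0.2],
    [0,0,-12,0,0,0,0.2]
  ]
}}

```text
time: 18.62
position: [0.4492, -0.2472, 0.1375]
eef_rot: [0.0, 0.991, -0.131, 0.0]
ft_force: [0.7, -0.3, -1.7]
finger_gap: 0.024
grip_force: 49.2
```

```bash
python3 - <<'E'
from h import *
viewer.get_image('wrist');viewer.get_image('wrist');c=cam('wrist');r,p,o=rot();im=shot('wrist','w12');print(p,r.as_euler('xyz',degrees=True),o['time'],o['finger_gap'],o['grip_force'])
# visible part of disc rim: bounding extents at disc top plane (TCP-5mm)
g=im.min(2);m=np.zeros_like(g);m[180:480,180:470]=g[180:480,180:470]>200
k=max(cv2.findContours(m,0,1)[0],key=cv2.contourArea).reshape(-1,2)
P=ray('wrist',k,p[2]-.005,c);T=r.inv().apply(P-p)*1000
print(cv2.boundingRect(k),T.min(0).round(1),T.max(0).round(1))
legs((528,-112,136,-15),(607.5,24,136,-15))
E
```

```text
[ 0.4511975  -0.24821212  0.13919008] [179.91029754  -0.41497191 -15.09593033] 18.7167 0.024267793908074316 49.16758596897125
(248, 239, 156, 78) [ -2.1 -29.1   4.9] [28.3 30.   5.2]
(528, -112, 136, -15) shift [  3.98 -15.14   0.11] rot [ 0.001 -0.004 -0.002] n=3.8 rows
(607.5, 24, 136, -15) shift [  4.16 -15.19  -0.  ] rot [0. 0. 0.] n=3.8 rows
```

View pics/w12.png

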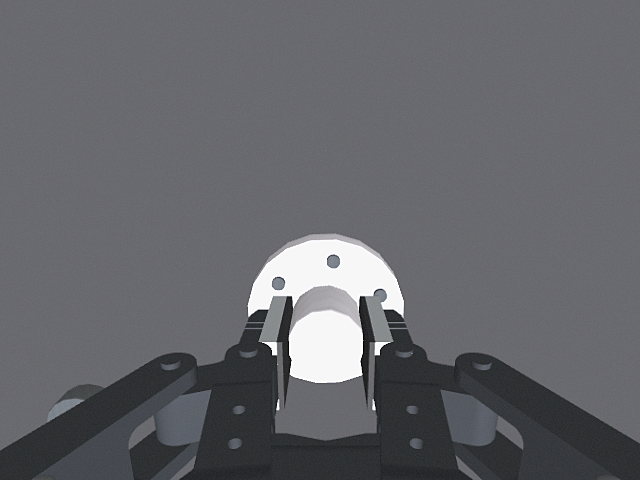

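Cover held by the hub, level, disc rim top at (326,236), hub at (327,345). Carry it to the nest.

Emit:
{"api": "servo_tool", "payload": {
  "series": [
    [0.8,-3,0,0,0,0,0.2],
    [1.6,-6.1,0,0,0,0,0.2],
    [2.4,-9.1,0,0,0,0,0.2],
    [3.2,-12.1,0,0,0,0,0.2],
    [4.0,-15.1,0.1,0,0,0,0.2]
  ]
}}

```text
time: 19.18
position: [0.5267, -0.1104, 0.1327]
eef_rot: [-0.0, 0.991, -0.131, -0.001]
ft_force: [0.6, -0.8, -1.6]
finger_gap: 0.0242
grip_force: 49.3
```

Emit:
{"api": "servo_tool", "payload": {
  "series": [
    [1,-3.7,0,0,0,0,0.2],
    [2.1,-7.4,0,0,0,0,0.2],
    [3.1,-11.1,0,0,0,0,0.2],
    [4.2,-15.1,0.5,0,0,0,0.2],
    [4.2,-15.1,1,0,0,0,0.2]
  ]
}}

```text
time: 19.6
position: [0.6095, 0.034, 0.1226]
eef_rot: [-0.004, 0.992, -0.126, 0.0]
ft_force: [0.3, 1.6, -1.1]
finger_gap: 0.024
grip_force: 49.4
```

```bash
python3 - <<'E'
from h import *
for i in range(3):viewer.get_image('wrist')
r,p,o=rot();print(p,r.as_euler('xyz',degrees=True),o['time'])
legs((608.4,23.7,95,-15))
E
```

```text
[0.60553216 0.02343794 0.12179306] [179.91426777   0.2163053  -14.98289409] 19.75
(608.4, 23.7, 95, -15) shift [ 0.28 -0.1   2.68] rot [0.001 0.004 0.   ] n=0.6 rows
```

Emit:
{"api": "servo_tool", "payload": {
  "series": [
    [0.1,0,0.7,0,0,0,0.2],
    [0.2,0,1.5,0,0,0,0.2],
    [0.25,-0.05,2.3,0,0,0,0.2],
    [0.25,-0.05,2.8,0,0,0,0.2],
    [0.25,-0.05,2.8,0,0,0,0.2]
  ]
}}

```text
time: 20.17
position: [0.6084, 0.0221, 0.0942]
eef_rot: [0.0, 0.991, -0.132, -0.001]
ft_force: [0.1, 0.7, -2.0]
finger_gap: 0.0238
grip_force: 49.5
```

```bash
python3 - <<'E'
from h import *
for i in range(3):viewer.get_image('wrist')
r,p,o=rot();print(p,r.as_euler('xyz',degrees=True),o['time'])
legs((608.4,23.7,70,-15))
E
```

```text
[0.60946308 0.02268039 0.09587205] [-1.79993617e+02 -2.19963985e-03 -1.50985287e+01] 20.3167
(608.4, 23.7, 70, -15) shift [-0.13 -0.07  2.59] rot [-0.    -0.    -0.002] n=0.6 rows
```

Emit:
{"api": "servo_tool", "payload": {
  "series": [
    [-0.1,-0.06,0.5,0,0,0,0.2],
    [-0.1,-0.06,1,0,0,0,0.2],
    [-0.1,-0.06,1.6,0,0,0,0.2],
    [-0.1,-0.06,2.1,0,0,0,0.2],
    [-0.1,-0.06,2.5,0,0,0,0.2]
  ]
}}

```text
time: 20.73
position: [0.6083, 0.0237, 0.0699]
eef_rot: [0.0, 0.991, -0.131, -0.0]
ft_force: [-0.0, -0.4, -0.5]
finger_gap: 0.0241
grip_force: 49.5
```

Emit:
{"api": "servo_tool", "payload": {
  "series": [
    [0,0,0.1,0,0,0,0.2],
    [0,0,0.2,0,0,0,0.2],
    [0,0,0.3,0,0,0,0.2],
    [0,0,0.35,0,0,0,0.2],
    [0,0,0.35,0,0,0,0.2]
  ]
}}

```text
time: 21.15
position: [0.6087, 0.0237, 0.0674]
eef_rot: [-0.0, 0.991, -0.131, 0.0]
ft_force: [0.4, -0.2, -0.3]
finger_gap: 0.0241
grip_force: 49.5
```

Emit:
{"api": "servo_tool", "payload": {
  "series": [
    [0,0,0.1,0,0,0,0.2],
    [0,0,0.15,0,0,0,0.2],
    [0,0,0.2,0,0,0,0.2],
    [0,0,0.2,0,0,0,0.2],
    [0,0,0.2,0,0,0,0.2]
  ]
}}

```text
time: 21.57
position: [0.6089, 0.0237, 0.0671]
eef_rot: [-0.0, 0.991, -0.131, 0.001]
ft_force: [-4.0, -1.0, 12.7]
finger_gap: 0.0238
grip_force: 50.8
```

Emit:
{"api": "servo_tool", "payload": {
  "series": [
    [0,0,-0.1,0,0,0,0.2],
    [0,0,-0.15,0,0,0,1],
    [0,0,-0.15,0,0,0,1],
    [0,0,-0.15,0,0,0,1],
    [0,0,-0.15,0,0,0,1]
  ]
}}

```text
time: 21.98
position: [0.6086, 0.0237, 0.0667]
eef_rot: [-0.0, 0.991, -0.131, -0.0]
ft_force: [-0.5, 0.1, 0.9]
finger_gap: 0.0716
grip_force: 0.0
```

Emit:
{"api": "servo_tool", "payload": {
  "series": [
    [0,0,0,0,0,0,1],
    [0,0,0,0,0,0,1],
    [0,0,-1.5,0,0,0,1],
    [0,0,-4,0,0,0,1],
    [0,0,-7,0,0,0,1]
  ]
}}

```text
time: 22.4
position: [0.6074, 0.0236, 0.1359]
eef_rot: [0.0, 0.991, -0.131, -0.002]
ft_force: [1.0, 0.4, 0.2]
finger_gap: 0.0856
grip_force: 0.0
```

Emit:
{"api": "servo_tool", "payload": {
  "series": [
    [0,0,-2,0,0,0,1],
    [0,0,-5,0,0,0,1],
    [0,0,-7,0,0,0,1],
    [0,0,-8,0,0,0,1],
    [0,0,-8,0,0,0,1]
  ]
}}

```text
time: 22.82
position: [0.6098, 0.0238, 0.219]
eef_rot: [-0.0, 0.991, -0.131, 0.002]
ft_force: [-0.0, 0.5, 0.3]
finger_gap: 0.0851
grip_force: 0.0
```

```bash
python3 - <<'E'
from h import *
for i in range(2):viewer.get_image('wrist')
c=cam('wrist');im=shot('wrist','w13');r,p,o=rot();print(p,o['time'],o['ft_force'])
x,y=proj('wrist',[[.606,.0237,.062]],c)[0].round().astype(int);print(x,y)
s=shot('side','s2')
a=cv2.resize(im[y-100:y+100,x-130:x+130],(520,400));b=cv2.resize(s[170:290,240:370],(433,400))
cv2.imwrite('pics/f.png',cv2.resize(np.hstack([a,b]),None,fx=.83,fy=.83)[:,:,::-1])
g=im.min(2);m=np.zeros_like(g);q=np.s_[y-70:y+70,x-70:x+70];m[q]=g[q]>200
k=max(cv2.findContours(m,0,1)[0],key=cv2.contourArea);print(cv2.boundingRect(k),cv2.minEnclosingCircle((ray('wrist',k.reshape(-1,2),.062,c)[:,:2]*1000).astype(np.float32)))
E
```

```text
[0.60782721 0.02356428 0.21516348] 22.9667 [ 0.9785599  0.0079467 -0.1147185]
325 227
(284, 182, 84, 93) ((606.3399658203125, 23.31647491455078), 42.54893493652344)
```

View pics/f.png

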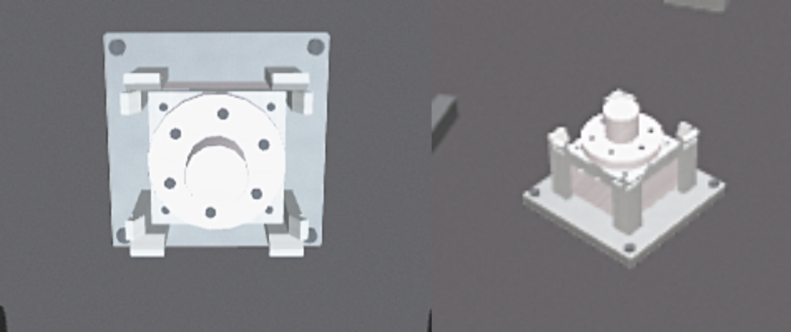

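The wrist view (left) shows the cover centred on the spacer inside all four guides, hub at about (217,172). The side view (right) shows the stack flat. Handing in.

```bash
python3 -c "
from rig import env
print(env.close_job())"
```

```text
the job is handed in; nothing more can be done
None
```

The job is handed in: housing, spacer and cover (hub up) are stacked in that order in the nest, seated flat between the guides in the last images, with the gripper open and clear at about 23 s; the indicator, ring and square were not touched.

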